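# Slide a heat sink home on an amplifier's sloping cooling pad and latch it

### The job

Fit the finned heat sink to the amplifier: lay its flat underside on the sloping steel pad part-way along, clear of the overhanging lip, then slide it along the pad with the faces kept flat together until it covers the whole pad: lower edge against the ledge, leading edge under the lip and fully home against the end stop. Then swing the latch bar shut behind it and let go, and leave the mug, carton, jar and meter where they are.

Things in the scene. Friction and masses are not known exactly. Their poses are not given: they have to be found in the camera images.
- sink: Loose aluminium heat sink, 0.2 to 0.3 kg, flat on a 4 mm rubber mat. Base plate 64 (x) x 110 (y) x 6 mm thick. Five 4 mm fins on its middle form a stack 58 (x) x 42 (y) mm, its top 50 mm above the underside; 34 mm of base is bare at each y end. Best grip: the outer fin faces, 42 mm apart along y. Origin: centre of the underside; z out through the fins. Same after a half turn about z.
- seat: Sloping steel pad, 64 (x) x 110 (y) mm like the sink's base, fixed on the amplifier, 6 mm proud of its deck. Origin: centre of the pad face. z: outward normal, 25 degrees from vertical, leaning to the low side (-x, roughly to the robot); x: up the slope; y: level. Open at the -y end; the sink slides towards +y. Home: sink origin and z axis on the seat's (sink x, y may be reversed).
- stop (a point): End stop at the pad's +y end (seat axes): middle of its face, level with the pad face, at seat y +55 mm. From its top a lip overhangs the pad by 9 mm (seat y over +46), seat x -22 to +22 mm, its underside 8.5 and its top 13 mm above the pad face: the sink's 6 mm base goes under it.
- ledge (a point): Ledge along the pad's low edge (seat axes): middle of its inner face, level with the pad face, at seat x -32, y -25 mm. It runs 170 mm along y (seat y -110 to +60), is 6 mm thick and stands 4.5 mm above the pad face. The sink's lower long edge rests against it.
- amp: Amplifier with the pad on its sloping deck: grey wedge-shaped chassis, about 121 mm deep (x), 260 mm wide (y), fixed to the table; front about 58 mm high, back about 115 mm. Origin: middle of the width, on the table, under the pad; the seat's origin is at x 0, y +35, z +85 mm from it.
- latch (a joint): Latch bar angle, rad. 0 = shut: bar points down the slope (seat -x) across the pad's open -y end, 4 mm clear of a sink that is home. About 1.6 = open: bar points to seat -y. Stops at 0 and 1.95. Right-handed about seat z. Stiff: about 1 N at the knob to move it; stays where left.
- latch_pivot (a point): The latch bar's pivot (seat axes), level with the pad face: seat x +62, y -64 mm. The bar is 10 mm wide, its top 8 mm above the pad face; its hub is 20 mm across.
- latch_knob (a point): Middle of the black round grip at the latch bar's end, 65 mm from the pivot: 14 mm diameter, axis along the seat's z, reaching from 12 to 38 mm above the pad face (this point at 25 mm).
- mug: Bystander: white mug, 76 mm across, 85 mm high; origin centre of its underside.
- carton: Bystander: upright cardboard carton 45 x 45 x 95 mm; origin centre of its underside.
- jar: Bystander: glass jar 60 mm across, 75 mm high with a steel cap; origin centre of its underside.
- meter: Bystander: grey hand-held test meter lying flat, 90 (x) x 160 (y) x 32 mm, 42 mm at its dial; origin centre of its underside.

How it is judged:
By the outcome, as a careful person would: the job done as asked, in the order asked, and still so for the second after the job is handed in, with the robot touching nothing.
It also fails if it takes over 61 s, if anything falls off the work surface, if the arm or the gripper's body presses on something with over 40 N, if the wrist force passes 120 N, or if a joint passes its speed limit or range.

### The arm

A 7-joint arm with a two-finger parallel gripper is mounted at the origin on the work surface. World frame = base frame: x ahead of the robot, y to its left, z up, the work surface at z = 0. Lengths are in m, angles in rad, forces in N, time in s.
With the tool pointing down it reaches from about 0.425 to 0.95 m from the base axis. Payload 4.7 kg.
Tool frame: the origin (TCP) lies between the finger pads; the fingertips stand 25 mm ahead of it and the grasp point (between the pads) lies 6 mm ahead of it; x points along the fingers, z is the direction in which the jaws open and shut, and the axes are right-handed (so a half turn about x gives the same grasp; the last joint's range is limited). The gripper opens to 85 mm and grips with 20 to 120 N. Pads are 22 mm wide; open, the fingers measure 114 mm over their backs; the gripper's body (76 mm by 85 mm) begins 54 mm behind the grasp point. The pads swing forward as they close: fully open they stand 13 mm farther back than shut.
Start: joints at [-1.348, 0.469, -0.049, 1.532, 0.024, 1.141, -0.082], TCP at [0.168, 0.654, 0.256] pointing down, gripper open.
Joint ranges: [-2.59, 2.59], [-0.33, 1.99], [-1.39, 1.29], [0.1, 2.45], [-1.04, 4.18], [0.21, 1.99], [-2.66, 2.66]. Speed limits (rad/s): [2.57, 2.57, 3.14, 3.14, 3.14, 3.14, 3.14].

### API

Orientations are given as a 3x3 rotation matrix whose columns are the frame's x, y, z axes.
In Python, from rig import * gives the robot as it stands. Calls block until the motion is done:
- movep(position, orientation): joint-space move of the TCP to a pose.
- move_l(position, attitude=None, feed=0.15, until_force=None): straight line of the TCP; attitude=None keeps the orientation; feed is the mean speed in m/s. With until_force (N) it stops when the force on the tool has changed by that much, and returns True; else False.
- move_joints(angles): joint-space move.
- command_gripper(opening, newtons=None): finger opening in m; newtons is the grip in N (None keeps the last); returns when the fingers have stopped.
- sleep(seconds).
- inverse_kinematics(position, orientation): joint angles nearest the present ones, or None.
- sense(): the state.
- camera(name): name is "side" or "top" or "wrist"; returns (picture, depth): 384x512x3 uint8, red, green, blue; 384x512 float32, m along the optical axis (not along the pixel's ray), 0 where there is no reading.
- camera_params(name): a dict with "K" (3x3 intrinsics, pixels), "dist" ([k1, k2, p1, p2, k3] as OpenCV has them; the pictures are not rectified), "position" and "rotation" of the camera in the world; the wrist camera has in their place "tool_from_camera" (4x4, takes a point from camera to tool coordinates, whose origin is the TCP and whose axes are the tool frame's). Camera axes: x right, y down, z forward; pixel columns grow to the right and rows downward; lengths in m; the calibration is good to about 2 mm. A picture is of the moment at which its call begins: read the wrist's pose just before it. camera_params takes no time and is no camera call.
A pose or a line that the arm cannot do raises Unreachable and nothing moves.
- finish_job(): hands the job in, once; it reports no verdict.
The state is a dict: "time_s": time; "joint_pos": joint angles; "qd": joint speeds; "joint_efforts": joint torques, N m; "position": TCP position; "tcp_rot": TCP orientation; "wrist_force": force on the tool from outside, world axes, zero at the start; "ft_torque": the same for the moment, N m; "finger_gap": finger opening in m.
Only numpy, scipy, OpenCV 4.12 (cv2) and the standard library are available. Lean on these libraries where they do the work, as an engineer would, in place of code of your own. Each camera call takes 0.05 s, during which the arm holds its last target.

## Working session

There is one attempt and no reset: what is moved stays moved. The work goes in short steps, each a Python script; the robot and the scene stay as the last script left them, time stands still between calls to the robot, and variables do not carry over. Pictures are saved under pics/ and viewed, and the job is handed in when it is done.

```bash
ls; mkdir -p pics
python3 - <<'E'
from rig import *
import cv2, numpy as np
s=sense(); print(s['time_s'],s['position'],s['tcp_rot'],s['finger_gap'])
for n in ['side','top','wrist']:
    p,d=camera(n); np.savez(f'pics/{n}0.npz',p=p,d=d); cv2.imwrite(f'pics/{n}0.png',p[:,:,::-1]); print(n,camera_params(n), (d>0).mean())
E
```

```text
pics
0.0 [0.1680019  0.65319879 0.2552204 ] [[-4.56472866e-04 -9.68475142e-01  2.49109797e-01]
 [-1.95949735e-03  2.49110211e-01  9.68473161e-01]
 [-9.99997976e-01 -4.60482679e-05 -2.01143653e-03]] 0.08564038653104769
side {'K': array([[381.1770721 ,   0.        , 256.29393428],
       [  0.        , 381.1770721 , 194.76032016],
       [  0.        ,   0.        ,   1.        ]]), 'dist': array([-0.04926043,  0.        ,  0.        ,  0.        ,  0.        ]), 'position': array([0.22259704, 0.62029687, 0.75344462]), 'rotation': array([[-0.87192896, -0.3265617 ,  0.36482509],
       [-0.48949337,  0.59912572, -0.63359657],
       [-0.01166772, -0.73103066, -0.68224485]])} 0.9959869384765625
top {'K': array([[465.04668739,   0.        , 251.2947506 ],
       [  0.        , 465.04668739, 193.7074447 ],
       [  0.        ,   0.        ,   1.        ]]), 'dist': array([-0.08501439,  0.        ,  0.        ,  0.        ,  0.        ]), 'position': array([0.507693  , 0.0237014 , 1.11288985]), 'rotation': array([[-6.56033088e-04, -9.96153943e-01,  8.76178721e-02],
       [-9.99992837e-01,  9.80117698e-04,  3.65587195e-03],
       [-3.72768708e-03, -8.76148461e-02, -9.96147450e-01]])} 0.9959767659505209
wrist {'K': array([[271.53071405,   0.        , 251.90176863],
       [  0.        , 271.53071405, 191.04812185],
       [  0.        ,   0.        ,   1.        ]]), 'dist': array([0.01944811, 0.        , 0.        , 0.        , 0.        ]), 'tool_from_camera': array([[ 5.04300384e-04, -2.97184367e-01,  9.54819982e-01,
        -1.17961135e-01],
       [ 5.51637506e-04, -9.54819875e-01, -2.97184625e-01,
         7.57584562e-02],
       [ 9.99999721e-01,  6.76584834e-04, -3.17577986e-04,
         4.24026043e-04],
       [ 0.00000000e+00,  0.00000000e+00,  0.00000000e+00,
         1.00000000e+00]])} 0.9960835774739584
```

View pics/top0.png

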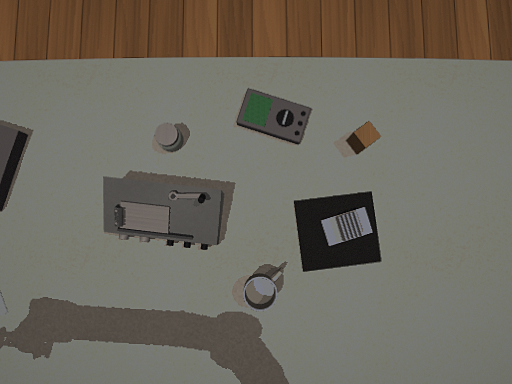

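View pics/side0.png

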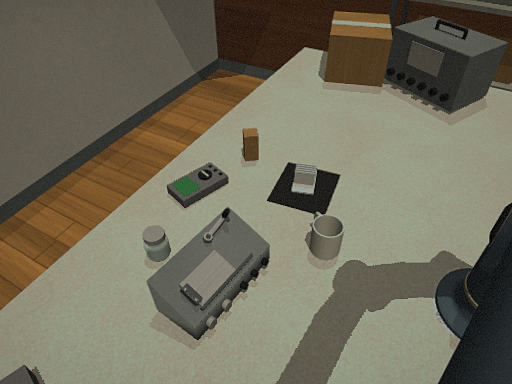

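Top view: amp at about (165,212) with the pad at (145,217), lip at its left end (118,215) (+y), and the latch open with its knob at (202,198). The sink is on the mat at (347,227), and the mug at (260,290) stands between them on the robot side.

```bash
cat > h.py <<'E'
import numpy as np, cv2
def params(name, s=None):
    from rig import camera_params
    p=camera_params(name)
    if name!='wrist': return p['K'],p['dist'],p['rotation'],p['position']
    T=p['tool_from_camera']; R=s['tcp_rot']; 
    return p['K'],p['dist'],R@T[:3,:3],R@T[:3,3]+s['position']
def dirs(cam,uv):
    K,D,R,t=cam
    q=cv2.undistortPoints(np.asarray(uv,float).reshape(-1,1,2),K,D).reshape(-1,2)
    return np.c_[q,np.ones(len(q))]
def bydepth(cam,uv,z): 
    K,D,R,t=cam; return (dirs(cam,uv)*np.asarray(z).reshape(-1,1))@R.T+t
def onplane(cam,uv,n,c):   # n.x=c
    K,D,R,t=cam; d=dirs(cam,uv)@R.T; return t+d*((c-t@n)/(d@n))[:,None]
def cloud(cam,dep):
    v,u=np.mgrid[0:384,0:512]; uv=np.c_[u.ravel(),v.ravel()]
    P=bydepth(cam,uv,dep.ravel()); P[dep.ravel()<=0]=np.nan
    return P.reshape(384,512,3)
def proj(cam,P):
    K,D,R,t=cam
    return cv2.projectPoints(((np.asarray(P)-t)@R).reshape(-1,1,3),np.zeros(3),np.zeros(3),K,D)[0].reshape(-1,2)
E
python3 - <<'E'
from h import *
f=np.load('pics/top0.npz');p,d=f['p'],f['d']
C=cloud(params('top'),d)
for n,(u,v) in dict(sink=(347,227),fl=(331,230),mat=(310,250),pad=(145,217),padl=(135,225),lip=(120,215),knob=(202,198),hub=(173,195),mug=(260,305),jar=(168,138),table=(300,330),meter=(265,110),carton=(368,131)).items(): print(n,C[v,u].round(4))
# sink by bright mask in mat roi
roi=p[190:275,292:384].astype(int); m=(roi.min(2)>100).astype(np.uint8)
cv2.imwrite('pics/sink_c.png',cv2.resize(p[190:275,292:384,::-1],None,fx=7,fy=7,interpolation=0))
cv2.imwrite('pics/amp_c.png',cv2.resize(p[165:260,95:240,::-1],None,fx=5,fy=5,interpolation=0))
E
```

```text
sink [ 0.5244 -0.1901  0.0558]
fl [ 0.5181 -0.1608  0.0119]
mat [ 0.471  -0.1115  0.0039]
pad [0.5463 0.2629 0.088 ]
padl [0.5288 0.288  0.0762]
lip [0.5501 0.3157 0.1   ]
knob [0.5834 0.1296 0.1513]
hub [0.5924 0.1955 0.1206]
mug [0.3444 0.0077 0.0201]
jar [0.7258 0.2164 0.0779]
table [ 0.2833 -0.0866  0.0038]
meter [ 0.8025 -0.005   0.0319]
carton [ 0.7382 -0.2342  0.0932]
```

```bash
python3 -c "
import cv2,numpy as np
a=cv2.imread('pics/sink_c.png');b=cv2.imread('pics/amp_c.png');print(a.shape,b.shape)"
```

```text
(595, 644, 3) (475, 725, 3)
```

View pics/sink_c.png

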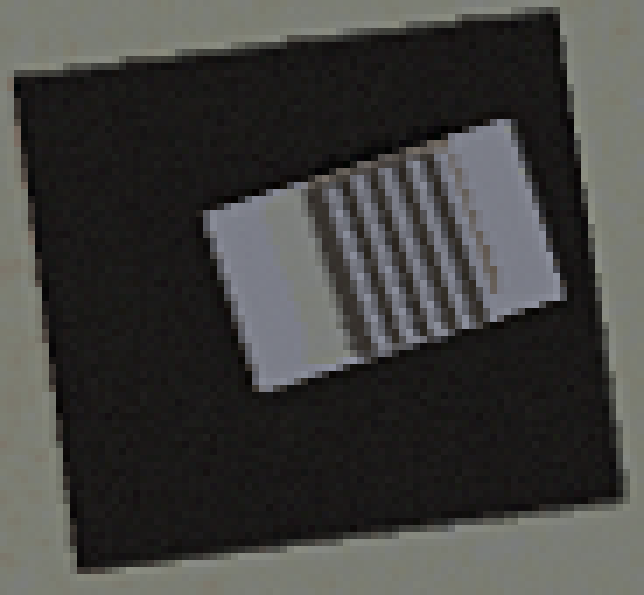

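View pics/amp_c.png

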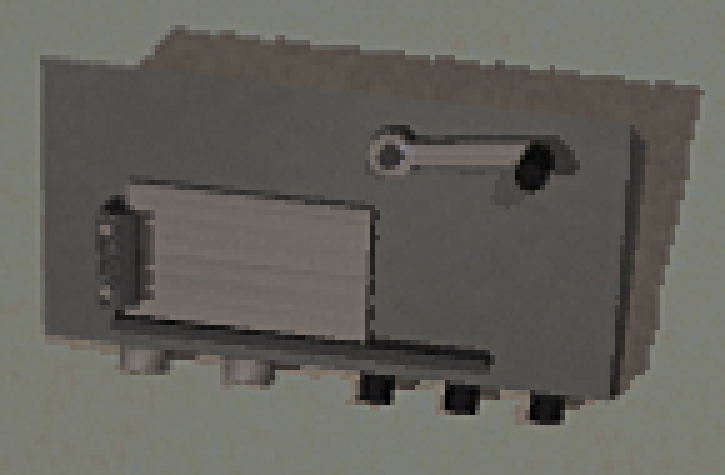

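Run:
```python
from h import *
from rig import *
R=np.array([[0,-1,0],[0,0,1],[-1,0,0]],float)
for n,pos in [('wamp',[0.51,0.235,0.30]),('wsink',[0.47,-0.17,0.22])]:
    movep(np.array(pos),R); sleep(0.2)
    s=sense(); p,d=camera('wrist')
    cam=params('wrist',s)
    np.savez(f'pics/{n}.npz',p=p,d=d,R=cam[2],t=cam[3]); cv2.imwrite(f'pics/{n}.png',p[:,:,::-1]); print(s['time_s'],s['position'],s['wrist_force'])
```

```text
2.3083 [0.50970901 0.2358087  0.29983434] [-0.29165938  0.17199738  0.13165899]
4.0917 [ 0.47054843 -0.16910344  0.22006971] [ 0.2070256  -0.2338167   0.30962098]
```

View pics/wamp.png

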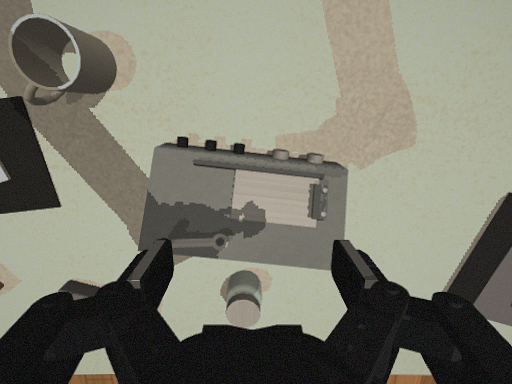

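View pics/wsink.png

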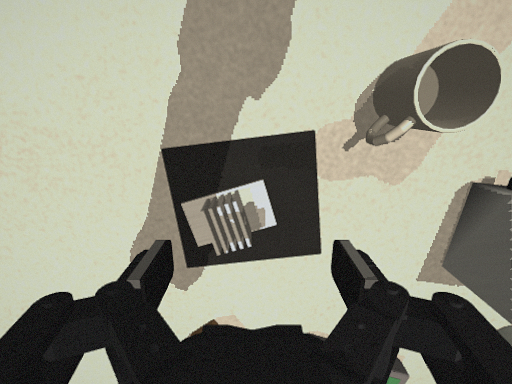

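Run:
```python
from h import *
def load(n):
    f=np.load(f'pics/{n}.npz'); 
    if n=='wamp' or n=='wsink':
        q=params('top'); from rig import camera_params; w=camera_params('wrist'); cam=(w['K'],w['dist'],f['R'],f['t'])
    else: cam=params(n[:-1])
    return f['p'],f['d'],cam
ez=np.array([0,0,1.])
print('table z', [ (n,np.round(cloud(load(n)[2],load(n)[1])[v,u],4)) for n,u,v in [('wsink',100,50),('wsink',60,230),('top0',300,330),('top0',330,170),('side0',390,150),('side0',230,330)]])
# sink
for n,(u0,u1,v0,v1) in dict(top0=(300,378,195,268),wsink=(170,290,165,262),side0=(278,335,160,205)).items():
    p,d,cam=load(n)
    m=np.zeros(d.shape,np.uint8); C=cloud(cam,d)
    br=p.max(2)>(60 if n!='side0' else 60)
    m[v0:v1,u0:u1]=br[v0:v1,u0:u1]*255
    m=cv2.morphologyEx(m,cv2.MORPH_CLOSE,np.ones((5,5),np.uint8))
    cs=cv2.findContours(m,cv2.RETR_EXTERNAL,cv2.CHAIN_APPROX_NONE)[0]; c=max(cs,key=cv2.contourArea)[:,0]
    W=onplane(cam,c,ez,0.010)
    r=cv2.minAreaRect((W[:,:2]*1000).astype(np.float32)); print(n,r, np.round(cv2.boxPoints(r),1).tolist())
    # fins by height
    k=np.zeros(d.shape,bool); k[v0:v1,u0:u1]=True; k&=(C[...,2]>0.045)
    F=C[k]; r=cv2.minAreaRect((F[:,:2]*1000).astype(np.float32)); print('  fins',r,np.median(F[:,2]))
# pad plane
for n,poly in dict(top0=[(130,205),(165,210),(165,228),(130,224)],wamp=[(250,175),(305,185),(305,205),(270,200)],side0=[(200,285),(240,262),(220,262),(195,280)]).items():
    p,d,cam=load(n); m=np.zeros(d.shape,np.uint8); cv2.fillPoly(m,[np.array(poly)],1)
    P=cloud(cam,d)[m>0]; P=P[np.isfinite(P).all(1)]; c=P.mean(0); V=np.linalg.svd(P-c)[2][2]; V*=np.sign(V[2])
    print(n,'pad plane',V,np.degrees(np.arccos(V[2])),np.degrees(np.arctan2(-V[1],-V[0])),c,np.std((P-c)@V), p[m>0].mean(0))
```

```text
table z [('wsink', array([ 0.3364, -0.3378,  0.0006])), ('wsink', array([ 0.5555, -0.4272,  0.0009])), ('top0', array([ 0.2833, -0.0866,  0.0038])), ('top0', array([ 0.6625, -0.162 ,  0.0032])), ('side0', array([ 0.3429, -0.4851, -0.0025])), ('side0', array([ 0.4696,  0.3118, -0.0006]))]
top0 ((542.4447631835938, -212.29644775390625), (87.8307113647461, 148.27426147460938), 15.32731819152832) [[480.5, -152.39999389648438], [519.7000122070312, -295.3999938964844], [604.4000244140625, -272.20001220703125], [565.2000122070312, -129.1999969482422]]
  fins ((527.7525024414062, -197.70889282226562), (58.27498245239258, 43.6168327331543), 16.428245544433594) 0.05360996672870888
wsink ((537.7340087890625, -195.33871459960938), (86.91514587402344, 111.28375244140625), 17.093441009521484) [[479.79998779296875, -154.89999389648438], [512.5999755859375, -261.29998779296875], [595.5999755859375, -235.6999969482422], [562.9000244140625, -129.39999389648438]]
  fins ((510.7366943359375, -204.6676483154297), (96.89605712890625, 42.42887496948242), 17.180076599121094) 0.054110570303851135
side0 ((524
[... 224 characters left out ...]
11]]
  fins ((527.5115356445312, -198.7989501953125), (58.672882080078125, 47.34173583984375), 18.336225509643555) 0.05232606736902323
top0 pad plane [-0.42623183  0.04863842  0.90330545] 25.403986328666612 -6.510010859897645 [0.54689423 0.25812494 0.08618947] 0.0017441708724601534 [111.08119658 103.81766382  99.28632479]
wamp pad plane [-0.41938999  0.04975499  0.90644165] 24.981844917858986 -6.7657510170167106 [0.5377932  0.27490781 0.08067731] 0.0007683345626949094 [171.9304175  163.19085487 149.90059642]
side0 pad plane [-0.47028964  0.03424671  0.88184739] 28.133977548695167 -4.164953562088675 [0.540245   0.24704538 0.08235364] 0.0018332396798965893 [133.109375  129.3203125 117.15625  ]
```

```bash
cat >> h.py <<'E'
def load(n):
    f=np.load(f'pics/{n}.npz')
    if 'R' in f:
        from rig import camera_params; w=camera_params('wrist'); cam=(w['K'],w['dist'],f['R'],f['t'])
    else: cam=params(n[:-1])
    return f['p'],f['d'],cam
ez=np.array([0,0,1.])
E
python3 - <<'E'
from h import *
out=[]
for n,poly,th in [('top0',[(310,205),(368,203),(376,250),(316,252)],75),('wsink',[(172,192),(268,170),(284,228),(205,256),(190,240)],75)]:
    p,d,cam=load(n); C=cloud(cam,d)
    k=np.zeros(d.shape,np.uint8); cv2.fillPoly(k,[np.array(poly)],255)
    m=((p.max(2)>th)&(k>0)).astype(np.uint8)*255
    m=cv2.morphologyEx(m,cv2.MORPH_CLOSE,np.ones((5,5),np.uint8))
    c=max(cv2.findContours(m,cv2.RETR_EXTERNAL,cv2.CHAIN_APPROX_NONE)[0],key=cv2.contourArea)[:,0]
    W=onplane(cam,c,ez,0.010); r=cv2.minAreaRect((W[:,:2]*1000).astype(np.float32)); print(n,r)
    F=C[(k>0)&(C[...,2]>0.045)&(C[...,2]<.06)]; print('  fins',cv2.minAreaRect((F[:,:2]*1000).astype(np.float32)),np.median(F[:,2]),F[:,2].std(),len(F))
    q=p[:,:,::-1].copy(); cv2.drawContours(q,[c[:,None]],-1,(0,0,255),1)
    q[(k>0)&(C[...,2]>0.045)&(C[...,2]<.06)]=(0,255,0)
    x,y,w,h=cv2.boundingRect(np.array(poly)); out.append(cv2.resize(q[y-5:y+h+5,x-5:x+w+5],(390,390),interpolation=0))
# pad
n='top0';p,d,cam=load(n)
q=p[:,:,::-1].copy(); 
hsv=cv2.cvtColor(p,cv2.COLOR_RGB2HSV)
print([p[v,u].tolist() for u,v in [(145,217),(160,225),(190,220),(173,185),(120,215),(115,230)]])
p2,_,_=load('wamp'); print([p2[v,u].tolist() for u,v in [(290,190),(240,180),(300,222),(240,215),(200,190),(190,225),(330,230)]])
cv2.imwrite('pics/s1.png',np.hstack(out))
cv2.imwrite('pics/wamp_c.png',cv2.resize(p2[135:275,135:355,::-1],None,fx=3.6,fy=3.6,interpolation=cv2.INTER_CUBIC))
E
```

```text
top0 ((527.516845703125, -198.10675048828125), (64.09296417236328, 110.44120025634766), 16.944894790649414)
  fins ((527.7525024414062, -197.70889282226562), (58.27498245239258, 43.6168327331543), 16.428245544433594) 0.05360996672870888 0.0033866022495559027 333
wsink ((535.3517456054688, -196.09228515625), (80.64684295654297, 111.103515625), 17.423564910888672)
  fins ((528.4421997070312, -199.193603515625), (57.752227783203125, 42.42887496948242), 17.180076599121094) 0.05401274539870146 0.0028808233345492644 1188
[[113, 106, 101], [111, 103, 99], [82, 81, 78], [87, 86, 82], [58, 54, 54], [81, 78, 77]]
[[165, 159, 145], [171, 161, 150], [177, 170, 155], [143, 135, 125], [122, 120, 109], [78, 76, 71], [119, 117, 107]]
```

View pics/s1.png

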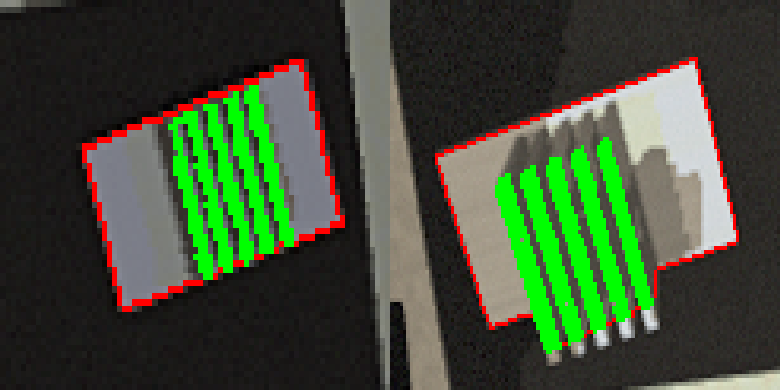

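View pics/wamp_c.png

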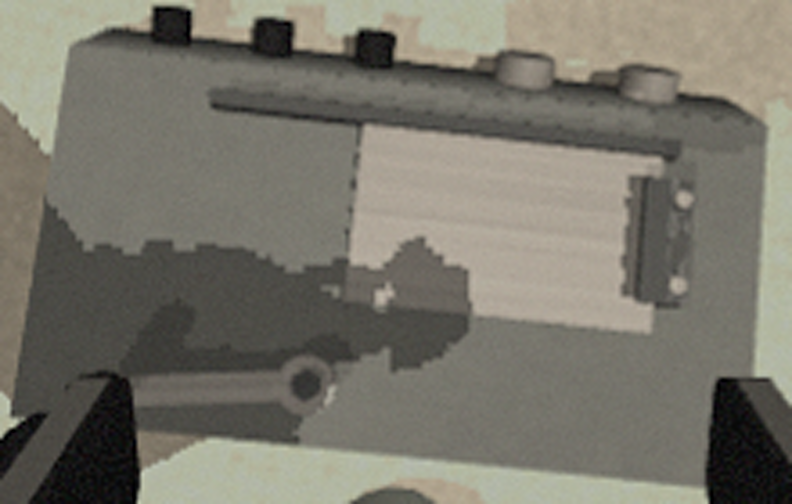

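Sink pose agrees between the two views (base rect in the top view, fin tops in both): about (0.528, -0.198), yaw 17°. Next, the pad edges in the wrist view, whose corners are at about (235,169), (319,178) and (316,227).

Run:
```python
from h import *
def axes(yaw):
    c,s=np.cos(yaw),np.sin(yaw); Rz=np.array([[c,-s,0],[s,c,0],[0,0,1]]); a=np.radians(25)
    return Rz@np.array([[np.cos(a),0,-np.sin(a)],[0,1,0],[np.sin(a),0,np.cos(a)]])
p,d,cam=load('wamp'); p0,d0,cam0=load('top0'); ps,ds,cams=load('side0')
yaw=np.radians(-6.7); O=np.array([.548,.2585,.085])
# lit pad mask in wamp
m=((p.min(2)>133)).astype(np.uint8); k=np.zeros_like(m); cv2.fillPoly(k,[np.array([(228,163),(324,172),(321,233),(226,225)])],1); m*=k
m=cv2.morphologyEx(m*255,cv2.MORPH_OPEN,np.ones((3,3),np.uint8))
c=max(cv2.findContours(m,cv2.RETR_EXTERNAL,cv2.CHAIN_APPROX_NONE)[0],key=cv2.contourArea)[:,0]
m0=((p0[...,0].astype(int)>97)).astype(np.uint8); k=np.zeros_like(m0); cv2.fillPoly(k,[np.array([(117,198),(172,203),(171,237),(117,231)])],1); m0*=k
c0=max(cv2.findContours(m0*255,cv2.RETR_EXTERNAL,cv2.CHAIN_APPROX_NONE)[0],key=cv2.contourArea)[:,0]
for it in range(3):
  for nm,cm,cc in (('w',cam,c),('t',cam0,c0)):
    S=axes(yaw); W=onplane(cm,cc,S[:,2],S[:,2]@O); L=(W-O)@S*1000
    def fit(sel,ax):
        q=L[sel]; 
        if len(q)<6: return None
        a=np.polyfit(q[:,1-ax],q[:,ax],1); r=q[:,ax]-np.polyval(a,q[:,1-ax]); g=abs(r)<1.5; a=np.polyfit(q[g,1-ax],q[g,ax],1); return np.round([np.degrees(np.arctan(a[0])),a[1],g.sum()],2)
    print(nm,'low x',fit((abs(L[:,0]+32)<6)&(abs(L[:,1])<40),0),'high x',fit((abs(L[:,0]-32)<6)&(L[:,1]>0)&(L[:,1]<48),0),
     'lowy',fit((abs(L[:,1]+55)<6)&(L[:,0]>-27)&(L[:,0]<(8 if nm=='w' else 27)),1),'highy',L[L[:,1]>49][:,1].round(1) if nm=='w' else '', L.min(0).round(1),L.max(0).round(1))
  break
# hub centre & other pts
def T(nm,cm,u,v,h): 
    S=axes(yaw); W=onplane(cm,[(u,v)],S[:,2],S[:,2]@O+h)[0]; print(nm,((W-O)@S*1000).round(1))
T('hub w (62,-64)',cam,135+305/3.6,135+384/3.6,.008)
T('hub t',cam0,95+388/5,165+153/5,.008)
T('ledge w end inner(-32,-110)',cam,135+212/3.6,135+108/3.6,0.0045)
T('knob top t',cam0,95+540/5,165+150/5,.038)
q=p[:,:,::-1].copy(); cv2.drawContours(q,[c[:,None]],-1,(0,0,255),1)
q0=p0[:,:,::-1].copy(); cv2.drawContours(q0,[c0[:,None]],-1,(0,0,255),1)
a=cv2.resize(q[155:240,215:335],(500,354),interpolation=0); b=cv2.resize(q0[195:240,110:180],(300,354),interpolation=0)
cv2.imwrite('pics/pad1.png',np.hstack([a,b]))
```

```text
w low x [ -0.32 -32.74  60.  ] high x [-0.61 29.51 38.  ] lowy None highy [49.4 50.7 52.  53.3 54.6 55.9 57.2 58.5 59.7 61.  62.3 62.2 62.1 62.
 61.9 61.8 61.7 60.4 59.2 57.8 56.5 55.1 53.8 52.5 51.1 49.7 49.6 49.5
 50.7 50.6 50.5 50.3 50.2 49.8 49.7 49.6 49.5 49.4 49.3 49.2 49.1 50.3
 50.2 50.1 50.  49.9 49.4 49.3 49.2 49.1 49.  50.1 51.3 52.6 54.  55.3
 56.6 56.5 56.4 56.3 55.  53.7 52.2 50.9 49.6] [-33.7 -47.3  -0. ] [30.  62.3  0. ]
t low x [ -0.28 -33.13  35.  ] high x [-0.83 27.48 21.  ] lowy None highy  [-34.5 -46.7  -0. ] [28.4 62.2  0. ]
hub w (62,-64) [ 60.4 -56.1   8. ]
hub t [ 59.1 -56.1   8. ]
ledge w end inner(-32,-110) [ -31.8 -101.     4.5]
knob top t [  80.1 -125.4   38. ]
```

View pics/pad1.png

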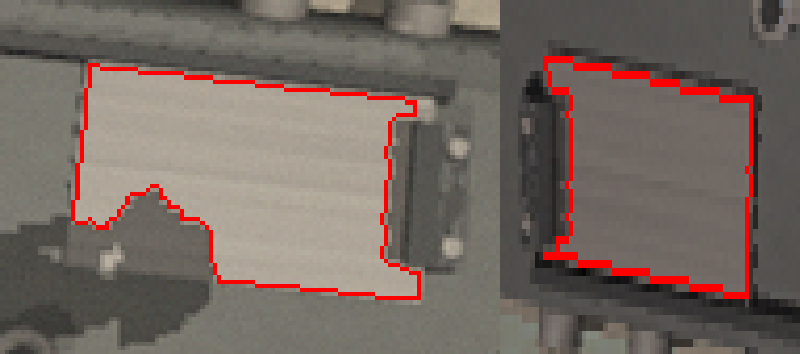

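```bash
cat >> h.py <<'E'
def axes(yaw):
    c,s=np.cos(yaw),np.sin(yaw); Rz=np.array([[c,-s,0],[s,c,0],[0,0,1]]); a=np.radians(25)
    return Rz@np.array([[np.cos(a),0,-np.sin(a)],[0,1,0],[np.sin(a),0,np.cos(a)]])
E
python3 - <<'E'
from h import *
p,d,cam=load('wamp'); p0,d0,cam0=load('top0')
m=((p.min(2)>133)).astype(np.uint8); k=np.zeros_like(m); cv2.fillPoly(k,[np.array([(228,163),(324,172),(321,233),(226,225)])],1); m*=k
m=cv2.morphologyEx(m*255,cv2.MORPH_OPEN,np.ones((3,3),np.uint8))
c=max(cv2.findContours(m,cv2.RETR_EXTERNAL,cv2.CHAIN_APPROX_NONE)[0],key=cv2.contourArea)[:,0]
m0=((p0[...,0].astype(int)>97)).astype(np.uint8); k=np.zeros_like(m0); cv2.fillPoly(k,[np.array([(117,198),(172,203),(171,237),(117,231)])],1); m0*=k
c0=max(cv2.findContours(m0*255,cv2.RETR_EXTERNAL,cv2.CHAIN_APPROX_NONE)[0],key=cv2.contourArea)[:,0]
yaw=np.radians(-6.7-.5); S=axes(yaw); O=np.array([.548,.2585,.085])+S[:,1]*.0082-S[:,0]*.0016; O[2]=.085
print(O)
for nm,cm,cc in (('w',cam,c),('t',cam0,c0)):
    W=onplane(cm,cc,S[:,2],S[:,2]@O); L=(W-O)@S*1000
    def fit(sel,ax):
        q=L[sel]
        if len(q)<6: return None
        a=np.polyfit(q[:,1-ax],q[:,ax],1); r=q[:,ax]-np.polyval(a,q[:,1-ax]); g=abs(r)<1.5; a=np.polyfit(q[g,1-ax],q[g,ax],1); return np.round([np.degrees(np.arctan(a[0])),a[1],g.sum()],2)
    print(nm,'low x',fit((abs(L[:,0]+32)<6)&(abs(L[:,1])<40),0),'high x',fit((abs(L[:,0]-32)<6)&(L[:,1]>-8)&(L[:,1]<44),0),
     'lowy',fit((abs(L[:,1]+55)<6)&(L[:,0]>-27)&(L[:,0]<(8 if nm=='w' else 27)),1),'highy', L.min(0).round(1),L.max(0).round(1))
def T(nm,cm,u,v,h): 
    W=onplane(cm,[(u,v)],S[:,2],S[:,2]@O+h)[0]; print(nm,((W-O)@S*1000).round(1))
T('hub w (62,-64)',cam,135+305/3.6,135+384/3.6,.008)
T('hub t',cam0,95+388/5,165+153/5,.008)
T('ledge w end inner(-32,-110)',cam,135+212/3.6,135+108/3.6,0.0045)
T('knob top t',cam0,95+540/5,165+150/5,.038)
# plane offset from depth
for nm,dd,cm,poly in (('w',d,cam,[(250,175),(305,185),(305,205),(270,200)]),('t',d0,cam0,[(130,205),(165,210),(165,228),(130,224)])):
    k=np.zeros((384,512),np.uint8); cv2.fillPoly(k,[np.array(poly)],1); P=cloud(cm,dd)[k>0]; print(nm,'height off plane mm',np.nanmedian((P-O)@S[:,2])*1000)
E
```

```text
[0.54758907 0.26681709 0.085     ]
w low x [ -0.84 -31.4   61.  ] high x [-0.86 30.66 42.  ] lowy [  0.59 -54.8   27.  ] highy [-32.7 -55.7  -0. ] [31.3 54.2  0. ]
t low x [ -1.   -31.59  35.  ] high x [-0.74 28.77 23.  ] lowy [ -0.8  -53.98  21.  ] highy [-33.3 -55.1  -0. ] [30.1 54.1  0. ]
hub w (62,-64) [ 62.1 -63.8   8. ]
hub t [ 61.2 -64.    8. ]
ledge w end inner(-32,-110) [ -29.5 -109.3    4.5]
knob top t [  82.8 -133.2   38. ]
w height off plane mm 0.6298296614398251
t height off plane mm 0.8407439430822756
```

```bash
cat >> h.py <<'E'
SEAT_R=axes(np.radians(-6.4)); SEAT_O=np.array([.54758907,.26681709,.085])-0.0003*SEAT_R[:,0]
def seat(x,y,z): return SEAT_O+SEAT_R@(np.array([x,y,z])/1000)
def toseat(P): return ((np.asarray(P)-SEAT_O)@SEAT_R*1000).round(2)
TOOL=np.c_[-SEAT_R[:,2], np.cross(SEAT_R[:,1],-SEAT_R[:,2]), SEAT_R[:,1]]
E
python3 - <<'E'
from h import *
from rig import *
a=np.radians(17.0); zt=np.array([-np.sin(a),np.cos(a),0]); xt=np.array([0,0,-1.])
R=np.c_[xt,np.cross(zt,xt),zt]
print(np.linalg.det(R),np.linalg.det(TOOL))
for q in [(2,-28,156),(0,0,36)]: print(inverse_kinematics(seat(*q),TOOL))
P=np.array([.528,-.1985,.04])
movep(P+[0,0,.08],R); command_gripper(.07)
print(move_l(P,feed=.08,until_force=8)); s=sense(); print(s['position'],s['wrist_force'])
command_gripper(.02,50); s=sense(); print(s['finger_gap'],s['wrist_force'],s['time_s'])
move_l(P+[0,0,.09],feed=.12); sleep(.2)
s=sense(); p,d=camera('wrist'); cam=params('wrist',s)
np.savez('pics/wgr.npz',p=p,d=d,R=cam[2],t=cam[3]); cv2.imwrite('pics/wgr.png',p[:,:,::-1])
print(s['finger_gap'],s['wrist_force'],s['time_s'])
E
```

```text
0.9999999999999999 1.0000000000000002
[-0.68961458  0.16163647 -0.02905684  2.11552228  0.56081818  0.63639455
  0.32366159]
[-0.95677138  0.4233429   0.3433287   2.10849459  0.48570244  0.35214097
  0.36108652]
False
[ 0.52841253 -0.19872074  0.04047601] [-0.39715559 -0.63432133  0.14662281]
0.04143742302800588 [ 0.44824504 -0.70554648  3.62117997] 6.5083
0.04163540645001073 [ 0.05695852 -0.12874207 -3.00779606] 7.6083
```

View pics/wgr.png

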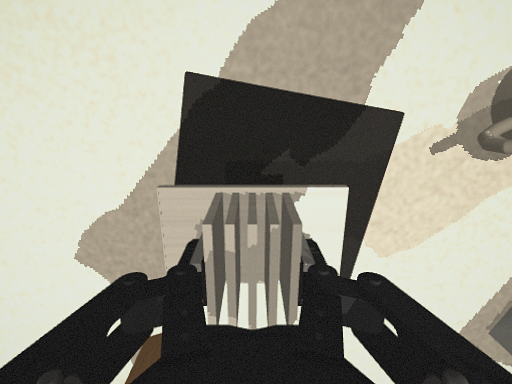

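The sink is gripped and hangs square: its near base edge is level at row 187, columns 157 to 349, with the fins between the pads. I'll measure it in the tool frame.

Run:
```python
from h import *
from rig import camera_params
f=np.load('pics/wgr.npz');p,d=f['p'],f['d']; w=camera_params('wrist'); T=w['tool_from_camera']
cam=(w['K'],w['dist'],T[:3,:3],T[:3,3]); C=cloud(cam,d)*1000
for poly in ([(165,192),(200,192),(195,230),(170,230)],[(308,192),(342,192),(342,230),(315,225)]):
    k=np.zeros((384,512),np.uint8); cv2.fillPoly(k,[np.array(poly)],1); P=C[k>0]; c=np.median(P,0); V=np.linalg.svd(P-P.mean(0))[2][2]; print(c,V,len(P))
# edge on plane tool x = (36-6)
print(onplane(cam,[(158,187),(349,187)],np.array([1.,0,0]),.030)*1000)
k=C[:,:,0]<40
print(C[186:192,[175,330]].round(1).tolist())
```

```text
Traceback (most recent call last):
numpy.linalg.LinAlgError: SVD did not converge
```

Run:
```python
from h import *
from rig import camera_params
f=np.load('pics/wgr.npz');p,d=f['p'],f['d']; w=camera_params('wrist'); T=w['tool_from_camera']
cam=(w['K'],w['dist'],T[:3,:3],T[:3,3]); C=cloud(cam,d)*1000
A=[]
for poly in ([(165,192),(195,192),(190,230),(172,230)],[(312,192),(342,192),(342,230),(320,225)]):
    k=np.zeros((384,512),np.uint8); cv2.fillPoly(k,[np.array(poly)],1); P=C[k>0]; P=P[np.isfinite(P).all(1)]; A.append(P); print(np.median(P,0))
P=np.vstack(A); P=P[abs(P[:,0]-np.median(P[:,0]))<6]; V=np.linalg.svd(P-P.mean(0))[2][2]; print('normal',V,len(P),P.mean(0))
print(onplane(cam,[(158,187),(349,187)],np.array([1.,0,0]),.030)*1000)
```

```text
[ 30.24234466  18.83849177 -41.45637335]
[30.22865004 19.09130801 45.43892832]
normal [-9.99991767e-01 -4.03471499e-03 -4.33456469e-04] 1942 [30.22940884 18.4116627   1.88968126]
[[ 30.          31.91914719 -52.98548909]
 [ 30.          31.99069779  55.24720909]]
```

Run:
```python
from h import *
from rig import *
s=sense(); P=s['position']; move_l(np.array([P[0],P[1],.26]),feed=.25)
movep(seat(2.5,-28,150),TOOL)
move_l(seat(2.5,-28,56),feed=.12); sleep(.2)
s=sense(); f0=s['wrist_force']; print(toseat(s['position']),f0,s['time_s'])
print(move_l(seat(2.5,-28,31),feed=.025,until_force=5)); sleep(.1)
s=sense(); print(toseat(s['position']),SEAT_R.T@(s['wrist_force']-f0),SEAT_R.T@s['ft_torque'],s['time_s'])
for n in ['side','top']:
    p,d=camera(n); np.savez(f'pics/{n}1.npz',p=p,d=d); 
    cv2.imwrite(f'pics/{n}1.png',cv2.resize(p[190:350,130:290,::-1] if n=='side' else p[165:260,95:240,::-1],None,fx=4,fy=4,interpolation=0))
```

```text
[  2.92 -27.67  56.7 ] [ 0.71998875 -0.22536568 -3.09115068] 11.175
True
[  2.27 -27.99  37.06] [1.76518372 0.18460435 7.99179653] [ 0.18155994  0.16493612 -0.07596573] 12.0083
```

View pics/side1.png

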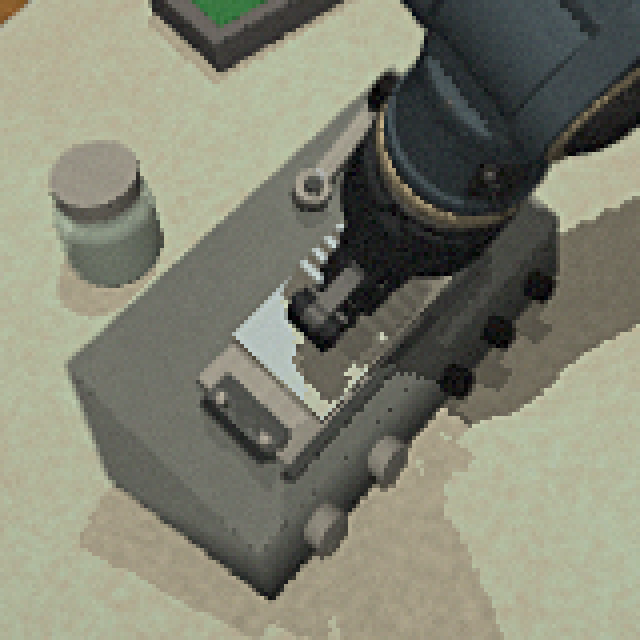

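The sink is flat on the pad with its leading edge well short of the lip, and the contact height fits the depth reading. Next it goes down against the ledge.

Run:
```python
from h import *
from rig import *
f0=np.array([.1,-.15,-3.0])
def rep(t):
    s=sense(); print(t,toseat(s['position']),(SEAT_R.T@(s['wrist_force']-f0)).round(2),(SEAT_R.T@s['ft_torque']).round(3),s['time_s']); return toseat(s['position'])
q=rep('0')
print(move_l(seat(q[0]-.3,q[1],37.1),feed=.02)); rep('a')
print(move_l(seat(-5,q[1],37.1),feed=.012,until_force=5)); sleep(.1); rep('b')
```

```text
0 [  2.28 -28.04  37.05] [ 3.19 -0.34  7.47] [ 0.219 -0.035 -0.09 ] 12.1083
False
a [  2.34 -27.92  37.16] [ 2.43 -0.47  6.05] [ 0.129  0.051 -0.151] 12.3583
True
b [ -0.62 -27.77  37.13] [1.36 0.5  3.53] [ 0.081  0.297 -0.093] 12.8583
```

Run:
```python
from h import *
from rig import *
f0=np.array([.1,-.15,-3.0])
def rep(t):
    s=sense(); print(t,toseat(s['position']),(SEAT_R.T@(s['wrist_force']-f0)).round(2),(SEAT_R.T@s['ft_torque']).round(3),s['time_s']); return toseat(s['position'])
q=rep('0')
for x in (-1,-1.4,-1.8,-2.2):
    r=move_l(seat(x,-27.8,37.0),feed=.01,until_force=10); q=rep(x)
    s=sense(); 
    if r or (SEAT_R.T@(s['wrist_force']-f0))[0]>7: break
p,d=camera('side'); np.savez('pics/side2.npz',p=p,d=d); cv2.imwrite('pics/side2.png',cv2.resize(p[240:330,150:260,::-1],None,fx=6,fy=6,interpolation=0))
```

```text
0 [ -0.62 -27.77  37.13] [1.36 0.5  3.53] [ 0.081  0.297 -0.093] 12.8583
-1 [ -0.68 -27.83  37.07] [ 3.26 -0.92  5.68] [ 0.07  -0.012 -0.117] 13.1167
-1.4 [ -0.74 -27.8   37.09] [ 5.41 -0.06  5.09] [-0.044 -0.351 -0.165] 13.3667
-1.8 [ -0.78 -27.83  37.13] [6.74 0.8  5.36] [-0.128 -0.925 -0.173] 13.6167
-2.2 [ -0.81 -27.84  37.17] [ 9.04 -0.89  4.87] [-0.131 -1.143 -0.253] 13.8667
```

View pics/side2.png

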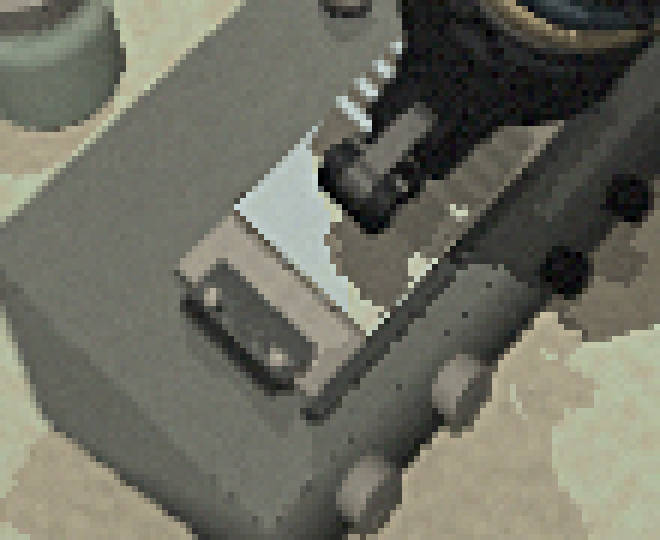

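Against the ledge: x stalls at -0.8 while the reaction rises to 9 N. I'll ease that push and slide towards the stop.

Run:
```python
from h import *
from rig import *
f0=np.array([.1,-.15,-3.0])
def rep(t):
    s=sense(); print(t,toseat(s['position']),(SEAT_R.T@(s['wrist_force']-f0)).round(2),(SEAT_R.T@s['ft_torque']).round(3),s['time_s']); return (SEAT_R.T@(s['wrist_force']-f0))
move_l(seat(-1.2,-27.8,36.8),feed=.02); rep('a')
ok=True
for y in (-20,-12,-6):
    r=move_l(seat(-1.2,y,36.8),feed=.03,until_force=12); f=rep(y)
    if r: ok=False; break
if ok:
  for y in (-4,-3,-2,-1,0,1,2,3,4,5):
    r=move_l(seat(-1.2,y,36.8),feed=.015,until_force=12); f=rep(y)
    if r or f[1]<-8: break
for n in ['side','top']:
    p,d=camera(n); np.savez(f'pics/{n}3.npz',p=p,d=d)
    cv2.imwrite(f'pics/{n}3.png',cv2.resize(p[240:330,150:260,::-1] if n=='side' else p[165:260,95:240,::-1],None,fx=5,fy=5,interpolation=0))
```

```text
a [ -0.72 -27.82  37.08] [ 6.2  -1.45  7.9 ] [-0.094 -0.661 -0.172] 14.1667
-20 [ -0.68 -27.65  37.33] [ 2.07 -1.15  7.29] [ 0.025  0.303 -0.045] 14.375
```

View pics/side3.png

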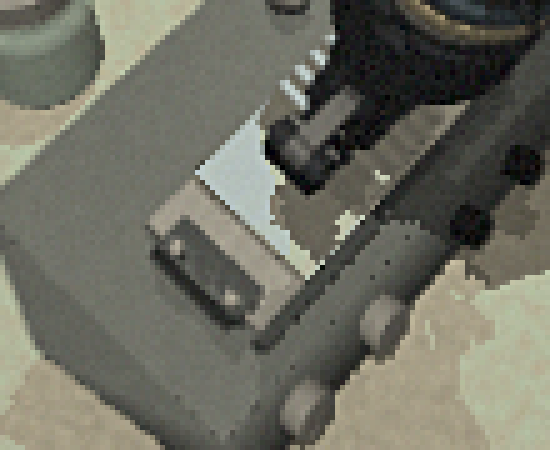

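Run:
```python
from h import *
from rig import *
f0=np.array([.1,-.15,-3.0])
def rep(t):
    s=sense(); print(t,toseat(s['position']),(SEAT_R.T@(s['wrist_force']-f0)).round(2),(SEAT_R.T@s['ft_torque']).round(3),s['time_s']); return (SEAT_R.T@(s['wrist_force']-f0))
for y in (-26,-23,-18,-13,-8):
    r=move_l(seat(-1.1,y,37.0),feed=.02,until_force=20); f=rep((y,r))
    if abs(f[1])>12 or r: break
```

```text
(-26, False) [ -0.76 -27.59  37.36] [ 3.97 -4.82 13.49] [-0.49  -0.206  0.318] 14.775
(-23, False) [ -0.77 -27.36  37.58] [  4.12 -10.82  22.02] [-1.548 -0.005  0.461] 15.075
(-18, False) [ -0.75 -26.97  37.68] [  3.98 -20.19  32.97] [-3.003 -0.012  0.501] 15.475
```

Pushing sideways makes the compliant arm press harder (Fz 33 N, Fy -20 N), so it is friction-locked rather than blocked. I'll back off and slide with the normal force regulated to a few newtons.

Run:
```python
from h import *
from rig import *
f0=np.array([.1,-.15,-3.0])
def rep(t):
    s=sense(); f=SEAT_R.T@(s['wrist_force']-f0); Q=toseat(s['position']); print(t,Q,f.round(1),(SEAT_R.T@s['ft_torque']).round(2),(TOOL.T@s['tcp_rot']-np.eye(3))[[0,0,1],[1,2,2]].round(4),round(s['time_s'],2)); return f,Q
move_l(seat(-1.0,-27.0,37.3),feed=.04); f,Q=rep('back')
zc=37.3; yc=-27.
for i in range(22):
    zc+=np.clip((3-f[2])/-25.,-.25,.35) if True else 0
    yc=min(yc+1.0, Q[1]+5)
    move_l(seat(-1.0,yc,zc),feed=.02); f,Q=rep((round(yc,1),round(zc,2)))
    if abs(f[1])>18 or f[2]>30: break
    if Q[1]>-18: break
```

```text
back [ -0.75 -27.76  37.13] [ 5.3 -2.9  7.1] [-0.48 -0.47  0.11] [ 0.0028  0.0063 -0.0048] 15.85
(-26.0, np.float64(37.46)) [ -0.74 -27.68  37.23] [ 5.4 -5.5  9.2] [-0.78 -0.51  0.13] [ 0.0027  0.0083 -0.0052] 16.1
(-25.0, np.float64(37.71)) [ -0.74 -27.41  37.32] [ 5.9 -5.8  8.3] [-1.09 -0.54  0.24] [ 0.0025  0.0099 -0.0052] 16.35
(-24.0, np.float64(37.92)) [ -0.71 -26.62  37.38] [ 6.1 -6.1  5.7] [-1.19 -0.62  0.25] [ 0.0024  0.0103 -0.0054] 16.6
(-23.0, np.float64(38.03)) [ -0.76 -25.61  37.39] [ 6.1 -5.7  5.7] [-1.11 -0.71  0.17] [ 0.0023  0.0103 -0.0052] 16.85
(-22.0, np.float64(38.14)) [ -0.76 -24.36  37.39] [ 6.9 -4.7  3.4] [-1.   -0.71  0.17] [ 0.0023  0.0098 -0.0052] 17.1
(-21.0, np.float64(38.16)) [ -0.74 -23.51  37.4 ] [ 6.9 -5.   4.8] [-1.06 -0.76  0.15] [ 0.0023  0.0101 -0.0052] 17.35
(-20.0, np.float64(38.23)) [ -0.76 -22.27  37.41] [ 6.4 -4.5  2.8] [-0.95 -0.73  0.23] [ 0.0023  0.0096 -0.0052] 17.6
(-19.0, np.float64(38.22)) [ -0.75 -21.46  37.4 ] [ 7.  -4.6  2.3] [-1.04 -0.77  0.19] [ 0.0023  0.01   -0.0052] 17.85
(-18.0, np.float64(38.19)) [ -0.76 -20.54  37.42] [ 5.7 -4.3  4.4] [-1.09 -0.73  0.19] [ 0.0023  0.0102 -0.0052] 18.1
(-17.0, np.float64(38.25)) [ -0.75 -19.32  37.42] [ 6.6 -4.2  2.7] [-1.   -0.78  0.16] [ 0.0023  0.0097 -0.0051] 18.35
(-16.0, np.float64(38.24)) [ -0.73 -18.46  37.42] [ 6.1 -4.6  2.5] [-0.96 -0.84  0.15] [ 0.0023  0.01   -0.0052] 18.6
(-15.0, np.float64(38.21)) [ -0.76 -17.55  37.41] [ 6.4 -5.5  3. ] [-1.04 -0.76  0.16] [ 0.0023  0.0102 -0.0052] 18.85
```

Run:
```python
from h import *
from rig import *
from scipy.spatial.transform import Rotation as Ro
f0=np.array([.1,-.15,-3.0])
def rep(t):
    s=sense(); f=SEAT_R.T@(s['wrist_force']-f0); Q=toseat(s['position']); e=Ro.from_matrix(TOOL.T@s['tcp_rot']).as_rotvec(); print(np.round(t,3),Q,f.round(1),(SEAT_R.T@s['ft_torque']).round(2),e.round(4),round(s['time_s'],2)); return f,Q,e
f,Q,e=rep(0)
zc=38.21; yc=-15.; xc=-.8; phi=np.zeros(3)
for i in range(24):
    zc+=np.clip((f[2]-3)/25.,-.2,.3)
    if abs(f[0])>4: xc=min(xc+.1,-.3)
    phi-=.4*e*np.array([0,1,0])
    yc=min(yc+(1.3 if i>2 else .3), Q[1]+5)
    move_l(seat(xc,yc,zc),TOOL@Ro.from_rotvec(phi).as_matrix(),feed=.02); f,Q,e=rep((yc,zc,xc,phi[1]))
    if abs(f[1])>12 or f[2]>25: break
```

```text
0 [ -0.76 -17.55  37.41] [ 6.4 -5.5  3. ] [-1.04 -0.76  0.16] [ 0.0051  0.0102 -0.0023] 18.85
[-1.470e+01  3.821e+01 -7.000e-01 -4.000e-03] [ -0.57 -16.76  37.3 ] [ 6.4 -3.5  1.9] [-0.83 -0.69 -0.2 ] [0.002  0.0005 0.0009] 19.1
[-1.4400e+01  3.8167e+01 -6.0000e-01 -4.0000e-03] [ -0.59 -16.32  37.22] [ 6.  -2.8 -0. ] [-0.79 -0.71 -0.19] [0.0018 0.0003 0.001 ] 19.35
[-1.4100e+01  3.8046e+01 -5.0000e-01 -4.0000e-03] [ -0.54 -15.91  37.09] [ 6.2 -2.4  0.6] [-0.75 -0.68 -0.19] [ 0.0017 -0.      0.001 ] 19.6
[-1.2800e+01  3.7948e+01 -4.0000e-01 -4.0000e-03] [ -0.58 -14.87  37.01] [ 5.1 -2.3  2.3] [-0.95 -0.69 -0.17] [0.0017 0.0007 0.0013] 19.85
[-1.1500e+01  3.7921e+01 -3.0000e-01 -5.0000e-03] [ -0.57 -13.83  36.98] [ 5.7 -4.4  2.4] [-1.05 -0.63 -0.17] [0.0017 0.001  0.0014] 20.1
[-1.0200e+01  3.7895e+01 -3.0000e-01 -5.0000e-03] [ -0.58 -12.79  36.98] [ 5.  -3.6  3.8] [-1.19 -0.58 -0.18] [0.0019 0.0011 0.0015] 20.35
[-8.9000e+00  3.7929e+01 -3.0000e-01 -6.0000e-03] [ -0.57 -11.41  37.03] [ 4.9 -3.   3.4] [-1.16 -0.65 -0.18] [0.0019 0.0005 0.0014] 20.6
[-7.6000e+00  3.7947e+01 -3.0000e-01 -
[... 1577 characters left out ...]
31 0.0016 0.0022] 23.6
[ 4.0200e+00  3.8397e+01 -3.0000e-01 -1.0000e-02] [-0.61 -0.97 36.96] [ 5.7 -6.6  3.4] [-1.92 -0.68 -0.22] [0.003  0.001  0.0022] 23.85
[ 4.0300e+00  3.8414e+01 -3.0000e-01 -1.0000e-02] [-0.61 -0.95 36.98] [ 6.1 -6.9  4.1] [-1.97 -0.73 -0.13] [0.003  0.0007 0.0022] 24.1
[ 4.0500e+00  3.8458e+01 -3.0000e-01 -1.1000e-02] [-0.57 -0.97 36.98] [ 6.4 -6.8  3.1] [-2.03 -0.71 -0.12] [0.003  0.0005 0.0022] 24.35
[ 4.0300e+00  3.8462e+01 -3.0000e-01 -1.1000e-02] [-0.58 -0.99 36.99] [ 6.3 -6.   3. ] [-2.05 -0.74 -0.2 ] [0.0029 0.0003 0.0022] 24.6
[ 4.0100e+00  3.8464e+01 -3.0000e-01 -1.1000e-02] [-0.6  -0.97 36.99] [ 5.7 -6.1  2.6] [-2.   -0.72 -0.17] [0.003  0.0002 0.0022] 24.85
```

It stopped sharply at tool y = -0.97. With the +1.1 mm in-hand offset I measured, that puts the sink at about 0, i.e. home. I'll give one firmer push and look.

Run:
```python
from h import *
from rig import *
from scipy.spatial.transform import Rotation as Ro
f0=np.array([.1,-.15,-3.0])
def rep(t):
    s=sense(); f=SEAT_R.T@(s['wrist_force']-f0); Q=toseat(s['position']); print(t,Q,f.round(1),round(s['time_s'],2)); return f
A=TOOL@Ro.from_rotvec([0,-.011,0]).as_matrix()
for y,z in ((6,38.6),(8,38.75)):
    move_l(seat(-.3,y,z),A,feed=.02); f=rep(y)
for n in ['side','wrist']:
    s=sense();p,d=camera(n); cam=params(n,s); np.savez(f'pics/{n[0]}h.npz',p=p,d=d,R=cam[2],t=cam[3])
    cv2.imwrite(f'pics/{n}h.png',cv2.resize(p[240:330,150:260,::-1],None,fx=6,fy=6,interpolation=0) if n=='side' else p[:,:,::-1])
```

```text
6 [-0.56 -0.9  37.02] [  5.7 -11.2   5.7] 25.1
8 [-0.59 -0.77 37.16] [  4.8 -15.1  10.5] 25.35
```

View pics/sideh.png

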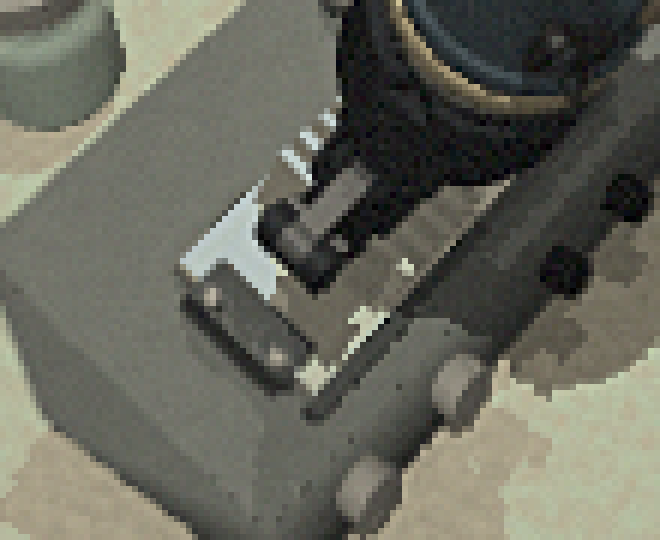

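View pics/wristh.png

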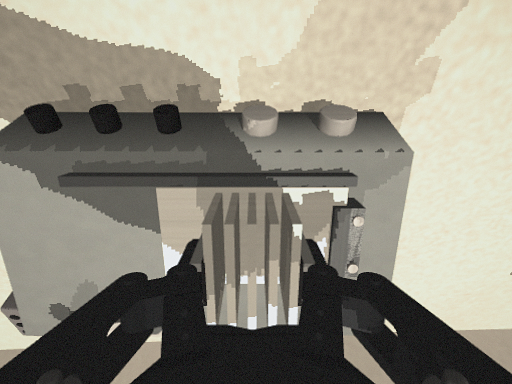

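Home in both views: the base runs under the lip (side view, lip at about (245,325)) and out to the pad corner at the lower right, with its edge along the ledge. I'll relax and release with a small opening.

Run:
```python
from h import *
from rig import *
from scipy.spatial.transform import Rotation as Ro
f0=np.array([.1,-.15,-3.0])
def rep(t):
    s=sense(); f=SEAT_R.T@(s['wrist_force']-f0); Q=toseat(s['position']); print(t,Q,f.round(1),s['finger_gap'],round(s['time_s'],2)); return f
A=TOOL@Ro.from_rotvec([0,-.006,0]).as_matrix()
move_l(seat(-.6,1.2,37.2),A,feed=.03); rep('relax')
command_gripper(.052); rep('open')
move_l(seat(-.3,-.9,60),TOOL,feed=.06); rep('up')
move_l(seat(-.3,-.9,105),feed=.2); sleep(.15); rep('up2')
s=sense();p,d=camera('wrist'); cam=params('wrist',s); np.savez('pics/wrel.npz',p=p,d=d,R=cam[2],t=cam[3]); cv2.imwrite('pics/wrel.png',p[:,:,::-1])
for n in ['top','side']:
    p,d=camera(n); np.savez(f'pics/{n}4.npz',p=p,d=d)
```

```text
relax [-0.61 -1.03 36.97] [ 4.7 -4.  10.1] 0.04148659108154122 25.83
open [-2.13  1.92 36.8 ] [ 1.3 -0.2  2.9] 0.05254679540942756 26.1
up [-4.000e-02 -7.600e-01  6.051e+01] [ 0.8 -0.2  2.9] 0.05211402466369592 26.63
up2 [ -0.78  -1.58 104.07] [0.8 0.2 2.2] 0.052012003750464136 27.16
```

View pics/wrel.png

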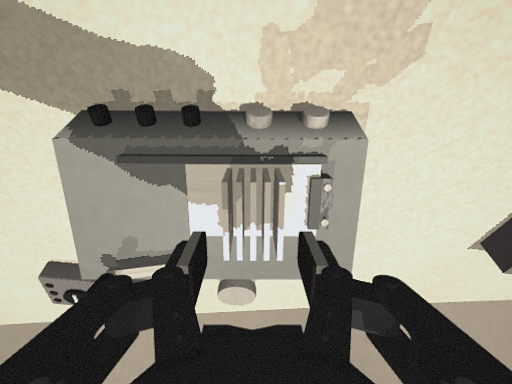

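Run:
```python
from h import *
p,d,cam=load('wrel')
cv2.imwrite('pics/wrel_c.png',cv2.resize(p[145:250,165:345,::-1],None,fx=4.4,fy=4.4,interpolation=0))
C=cloud(cam,d); L=(C-SEAT_O)@SEAT_R*1000
m=(abs(L[...,2]-6)<2.5)&(abs(L[...,0])<40)&(abs(L[...,1]+40)<30)
for r in (170,185,200,215,228):
    j=np.where((p[r,175:215].min(1)>130))[0]
    print(r, p[r,183:196].min(1).tolist(), L[r,200].round(1))
k=(L[...,2]>44)&(L[...,2]<54)&(abs(L[...,0])<40)&(abs(L[...,1])<24)
r=cv2.minAreaRect(L[k][:,:2].astype(np.float32)); print('fins seat',r,np.median(L[k],0))
for (u0,v0,u1,v1) in ((192,170,218,195),(292,170,306,180),(195,215,215,228)):
    print('base h',np.nanmedian(L[v0:v1,u0:u1].reshape(-1,3),0).round(2))
p4,d4,c4=load('top4'); cv2.imwrite('pics/top4.png',cv2.resize(p4[165:260,95:240,::-1],None,fx=4,fy=4,interpolation=0))
```

```text
170 [87, 87, 127, 152, 157, 155, 156, 154, 155, 151, 157, 159, 158] [-27.3 -43.4   6.6]
185 [93, 88, 89, 118, 151, 156, 153, 155, 154, 154, 151, 152, 151] [-14.8 -44.    7.2]
200 [147, 147, 148, 147, 119, 141, 150, 155, 152, 154, 155, 153, 155] [ -1.2 -45.1   5.7]
215 [150, 147, 148, 149, 147, 154, 222, 231, 228, 229, 228, 227, 229] [ 12.  -45.6   6.6]
228 [147, 147, 146, 149, 148, 145, 151, 222, 229, 228, 229, 226, 227] [ 24.4 -46.4   6.1]
fins seat ((-0.15051651000976562, -0.8529758453369141), (42.19966506958008, 58.62782287597656), 89.94087219238281) [-2.66315308 -0.55908179 50.7299764 ]
base h [-17.23 -40.21   6.88]
base h [-23.97  36.29   6.8 ]
base h [ 17.36 -41.92   6.93]
```

View pics/wrel_c.png

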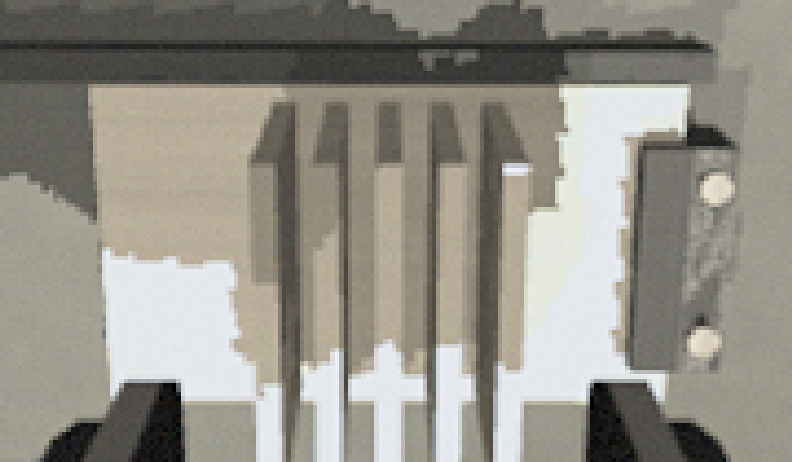

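View pics/top4.png

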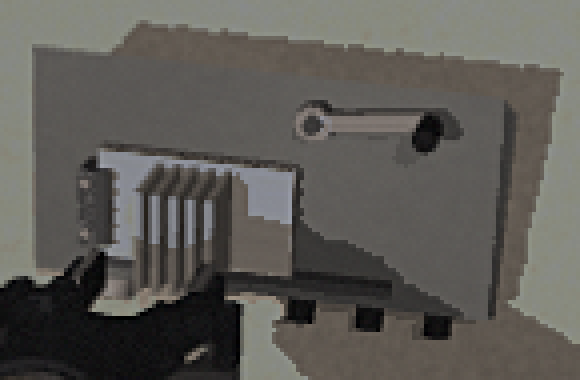

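The sink is home and flat: base height reads 6.8 to 6.9 mm at three spots, fin yaw error is 0.06°, and the fin centre is at (-0.15, -0.85) mm. Next, locate the knob.

Run:
```python
from h import *
p,d,cam=load('top4')
C=cloud(cam,d); L=(C-SEAT_O)@SEAT_R*1000
dark=p.max(2)<45
k=np.zeros(dark.shape,bool); k[188:208,192:212]=True
K=k&(L[...,2]>33)&(L[...,2]<44); print('depth top',K.sum(),L[K].mean(0).round(1),L[K].min(0).round(1),L[K].max(0).round(1))
v,u=np.nonzero(k&dark); print(len(u),u.mean(),v.mean(),u.min(),u.max(),v.min(),v.max())
def on(cm,uv,h): return ((onplane(cm,[uv],SEAT_R[:,2],SEAT_R[:,2]@SEAT_O+h)[0]-SEAT_O)@SEAT_R*1000).round(1)
print('axis mid from blob@25', on(cam,(u.mean(),v.mean()),.0255))
P=np.array([62,-64.])
# knob in side view
ps,ds,cs=load('side4'); Ls=(cloud(cs,ds)-SEAT_O)@SEAT_R*1000
Ks=(Ls[...,2]>30)&(Ls[...,2]<44)&(Ls[...,0]>50)&(Ls[...,0]<110)&(Ls[...,1]<-95)&(Ls[...,1]>-155); print('side',Ks.sum(),Ls[Ks].mean(0).round(1) if Ks.any() else '')
for th in (1.6,1.7,1.8,1.9): print(th,P+65*np.array([-np.cos(th),-np.sin(th)]))
# bar direction top view: bar mid pixels crop4 (375,122)
for uv in ((95+330/4,165+122/4),(95+375/4,165+122/4),(95+405/4,165+123/4),(95+313/4,165+123/4)): print('bar',on(cam,uv,.008))
```

```text
depth top 36 [  71.1 -130.    38.5] [  65.4 -136.7   33.1] [  76.8 -123.9   41.6]
55 201.4909090909091 198.0 198 205 193 202
axis mid from blob@25 [  69.2 -129.6   25.5]
side 11 [  73.  -127.    37.2]
1.6 [  63.89796895 -128.9722842 ]
1.7 [  70.37489213 -128.45821268]
1.8 [  76.76813616 -127.30009601]
1.9 [  83.01382185 -125.5095057 ]
bar [ 62.  -75.3   8. ]
bar [ 64.9 -99.6   8. ]
bar [  66.3 -115.8    8. ]
bar [ 60.4 -66.1   8. ]
```

Run:
```python
from h import *
from rig import *
def rep(t):
    s=sense(); Q=toseat(s['position']); print(t,Q,(SEAT_R.T@s['wrist_force']).round(1),round(s['finger_gap'],4),round(s['time_s'],2)); return Q
move_l(seat(-.3,-.9,118),feed=.2)
move_l(seat(70.5,-129,110),TOOL,feed=.15); rep('above')
command_gripper(.044)
print(move_l(seat(70.5,-129,40),feed=.08,until_force=6)); rep('down')
s=sense();p,d=camera('wrist'); cv2.imwrite('pics/wk.png',p[:,:,::-1])
```

```text
above [  70.06 -128.36  109.93] [-0.   1.4 -0.4] 0.0519 28.68
False
down [  70.8  -128.8    40.34] [0.2 0.1 0. ] 0.0442 29.96
```

View pics/wk.png

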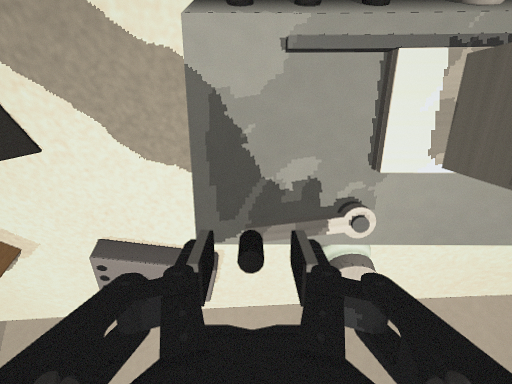

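The knob is centred between the pads at (251,252). I'll grip it and swing.

Run:
```python
from h import *
from rig import *
def rep(t):
    s=sense(); Q=toseat(s['position']); F=(SEAT_R.T@s['wrist_force']).round(1); print(t,Q,F,round(s['finger_gap'],4),round(s['time_s'],2)); return Q,F,s['finger_gap']
move_l(seat(70.5,-129,38),feed=.05)
command_gripper(.005,25); Q,F,g=rep('grip')
if g>.010:
  th0=np.arctan2(-(Q[1]+64),-(Q[0]-62)); print(th0)
  for th in list(np.arange(th0-.13,0.05,-.13))+[0.0,-.05]:
    p=np.array([62,-64])+65*np.array([-np.cos(th),-np.sin(th)])
    move_l(seat(p[0],p[1],38),feed=.06); Q,F,g=rep(round(th,2))
    if abs(F).max()>15 or g<.010: print('stop');break
  s=sense();p,d=camera('wrist'); cv2.imwrite('pics/wk2.png',p[:,:,::-1])
```

```text
grip [  70.5  -129.6    38.11] [-1.  -1.   2.7] 0.0131 30.63
1.6996515722289105
1.57 [  61.85 -130.09   38.09] [ 0.1 -3.8  5.1] 0.013 30.93
1.44 [  52.87 -129.65   38.02] [-0.1 -5.9  6.8] 0.013 31.22
1.31 [  44.16 -128.2    37.98] [-0.6 -6.3  6.9] 0.0129 31.51
1.18 [  35.66 -125.85   37.91] [-1.9 -5.   7.9] 0.0129 31.8
1.05 [  27.66 -122.55   37.88] [-2.8 -6.   9.5] 0.0132 32.09
0.92 [  20.27 -118.51   37.8 ] [-2.9 -7.3 10.1] 0.0131 32.38
0.79 [  12.91 -113.37   37.74] [-4.3 -7.2 11.4] 0.0127 32.67
0.66 [   6.44 -107.56   37.67] [-6.9 -8.9 13.4] 0.013 32.97
0.53 [   0.6  -100.41   37.51] [-8.2 -7.8 11.8] 0.0131 33.26
0.4 [ -3.97 -92.81  37.3 ] [-9.7 -7.3 11.7] 0.0131 33.55
0.27 [ -7.38 -84.02  37.12] [-10.2  -5.6   7.6] 0.0133 33.84
0.14 [ -8.77 -74.57  37.08] [-10.4  -3.4   4. ] 0.0129 34.13
0.0 [ -8.72 -64.94  37.1 ] [-9.9 -2.9  3.3] 0.0126 34.43
-0.05 [ -8.73 -64.62  36.98] [-8.9 -7.1  7.6] 0.0129 34.68
```

```bash
ls pics/wk2.png
```

```text
pics/wk2.png
```

View pics/wk2.png

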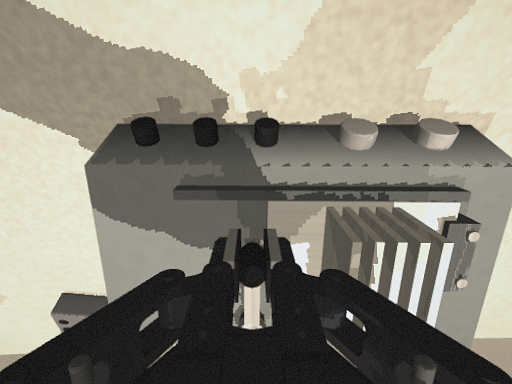

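It has hit the shut stop (y stalls at -64.6 as the force rises), and the bar lies straight down-slope at (250,290) in the image. I'll let go, back away and check.

Run:
```python
from h import *
from rig import *
def rep(t):
    s=sense(); Q=toseat(s['position']); F=(SEAT_R.T@s['wrist_force']).round(1); print(t,Q,F,round(s['finger_gap'],4),round(s['time_s'],2))
s=sense(); Q=toseat(s['position'])
move_l(seat(Q[0]+1.5,-64.0,37.6),feed=.05); rep('relax')
command_gripper(.032); sleep(.1); rep('open')
move_l(seat(-5,-64.3,60),feed=.06); rep('up')
move_l(seat(-5,-64,120),feed=.15)
P=sense()['position']; move_l(np.array([P[0]-.06,P[1],P[2]+.08]),feed=.2); sleep(.2); rep('clear')
s=sense();p,d=camera('wrist'); cam=params('wrist',s); np.savez('pics/wf.npz',p=p,d=d,R=cam[2],t=cam[3]); cv2.imwrite('pics/wf.png',p[:,:,::-1])
for n in ['top','side']:
    p,d=camera(n); np.savez(f'pics/{n}5.npz',p=p,d=d); cv2.imwrite(f'pics/{n}5.png',p[:,:,::-1])
```

```text
relax [ -8.86 -64.89  37.13] [-3.7 -5.1 -0. ] 0.0132 34.99
open [ -6.75 -63.21  37.8 ] [-1.1 -0.1  0.6] 0.032 35.42
up [ -4.71 -64.17  60.49] [-0.1  0.2 -0.3] 0.032 35.94
clear [-25.81 -71.45 216.11] [ 0.1 -0.1 -0. ] 0.0319 37.34
```

View pics/wf.png

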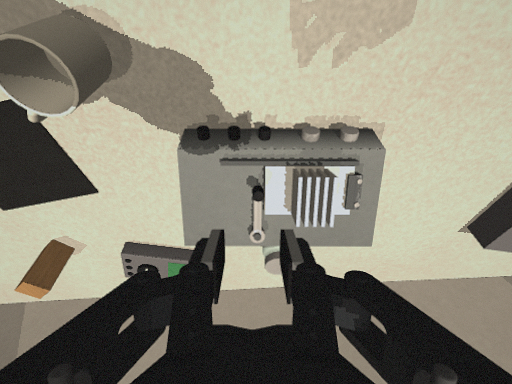

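View pics/side5.png

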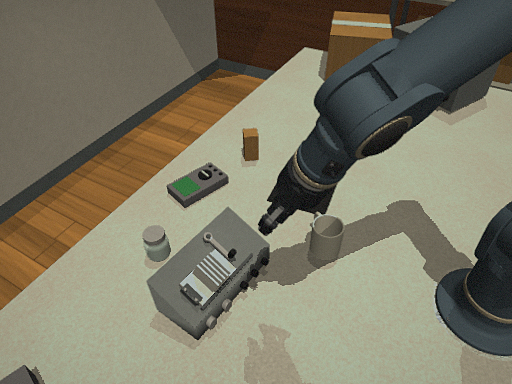

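Run:
```python
from h import *
p,d,cam=load('wf')
L=(cloud(cam,d)-SEAT_O)@SEAT_R*1000
k=(L[...,2]>46)&(L[...,2]<54)&(abs(L[...,0])<40)&(abs(L[...,1])<26)
print('fins',cv2.minAreaRect(L[k][:,:2].astype(np.float32)),np.median(L[k],0))
k=(L[...,2]>34)&(L[...,2]<44)&(abs(L[...,0])<40)&(L[...,1]<-45)&(L[...,1]>-100); print('knob',k.sum(),L[k].mean(0) if k.any() else '')
k=(L[...,2]>5)&(L[...,2]<9)&(L[...,0]>5)&(L[...,0]<50)&(L[...,1]<-57)&(L[...,1]>-75); q=L[k]; print('bar',len(q),np.polyfit(q[:,0],q[:,1],1) if len(q)>5 else '')
k=(L[...,2]>4)&(L[...,2]<9.5)&(abs(L[...,0])<30)&(L[...,1]<-25)&(L[...,1]>-57); q=L[k]; A=np.c_[q[:,:2],np.ones(len(q))]; print('base plane',np.linalg.lstsq(A,q[:,2],rcond=None)[0],q[:,1].min())
a,_,_=load('top0'); b,_,_=load('top5'); D=cv2.absdiff(a,b).max(2)
for n,(u,v,r) in dict(jar=(170,137,17),meter=(274,116,38),carton=(362,138,20)).items(): print(n,(D[v-r:v+r,u-r:u+r]>40).mean())
```

```text
fins ((-0.28652191162109375, -0.6957931518554688), (43.32661819458008, 58.000247955322266), 89.991943359375) [-1.8741091  -0.86839673 50.57827079]
knob 115 [ -4.13753665 -65.11516424  38.48284967]
bar 118 [ 2.85845546e-02 -6.60950848e+01]
base plane [-1.88752977e-03  1.34393809e-03  6.98755299e+00] -56.24969355648588
jar 0.0
meter 0.0
carton 0.0
```

Checks agree: the sink is flat and home, the knob is at (-4, -65) mm so the latch is shut, and nothing around has moved. The gripper is well clear, so I'm handing in.

Run:
```python
from rig import *
finish_job(); print(sense()['time_s'])
```

```text
the job is handed in; nothing more can be done
the job is handed in; nothing more can be done
```

The heat sink is fitted and home, the latch is shut, and the job was handed in at about 37.5 s of the 61 s allowed.

I gripped the sink by its outer fin faces and laid it on the pad about 27 mm short of home, clear of the lip. I moved it down against the ledge, then slid it along the pad until it hit the end stop, and pushed to 15 N to be sure. After releasing it I gripped the latch knob, swung the bar to its shut stop, let go and backed clear.

**Last checks**
- **Sink:** it is flat on the pad, with a base slope of less than 0.2° and a yaw error under 0.1°. The fin centre reads (-0.3, -0.7) mm from the seat origin. I take that as measurement offset rather than a gap, because the sink had stopped hard against the end stop. The base shows under the lip and along the ledge.
- **Latch:** the knob reads (-4, -65) mm against (-3, -64) expected when shut. That is the same small offset.
- **Bystanders:** the jar, meter and carton show no change between the first and last top pictures. I compared the mug by eye in the side view only, and it looks unmoved.

**What went wrong on the way:** the first slide attempt locked by friction, with about 33 N of press and 20 N sideways before I backed off. I then held the press to about 3 N. During the first 10 mm or so of the slide the tool leaned nose-down by about 0.6°. I corrected that for the rest of the slide, so the faces may not have been perfectly flat together over that first stretch.

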